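# Clamp a glued adaptor case in a leaning bar clamp

### The job

The black adaptor case on the sloping bed has just been glued and must be clamped while it sets. Push the red clamp jaw down its bar until the foot presses on the case, then screw the orange wing handle clockwise (about two thirds of a turn, regrasping as needed) until the foot is firmly tight, and let go. Do not crush the case, keep it in its place against the ledge, and leave the things standing round it alone.

Things in the scene. Friction and masses are not known exactly. Their poses are not given: they have to be found in the camera images.
- clamp: The fixed clamp; origin under its base plate, z up, x the uphill direction of its bed (roughly to the robot's left), y to the left of that. Bed, bar and screw are built at 28 degrees: the bed rises towards +x, its normal, the bar and the screw lean 28 degrees from vertical, tops towards -x. A tool pointing along the screw therefore leans 28 degrees, its body towards the clamp's -x.
- bed_centre (a point): Point of the sloping plywood bed (135 mm uphill, 104 mm wide) where the screw axis meets it, 48 mm above the desk. A metal ledge 13 mm high crosses the bed with its face 24 mm downhill of this point.
- bar_end (a point): Top end of the clamp's steel bar, 171 mm above the bed along the bar. The bar, a flat 10 x 18 mm, stands perpendicular to the bed, 75 mm uphill of the screw axis.
- wing_mid (a point): Middle of the orange wing handle on the screw: 44 mm long (its x), 12 mm thick (its y), 24 mm high (its z, the screw axis, pointing away from the bed). Grasp it across the 12 mm, tool along the axis. Below the wing a hub 20 mm wide, 13 mm high, then a thin spindle; the red arm's top is 43 mm below this point, less as the screw goes in. With the foot just on the case it is 122 mm above the bed.
- jaw (a joint): How far the red jaw (collar, arm, screw, foot) stands up its bar, m: 0 when the foot, screw backed off, just meets the 28 mm case; positive is away from the bed (to 0.068). It slides only along the bar, stays where it is left, and needs about 2 N to push down, 6 N to pull up. Pushed down at the wing with 10 to 15 N the foot presses well on the case.
- jaw_arm: The red arm of the jaw; origin on the bar in the middle of its 44 mm high collar. It has about 3 degrees of play: when the foot pushes back on it its end tilts up by about 4 mm and two pins bite the bar, so the jaw cannot slide up. When the jaw has been pushed down and is let go, it tilts so and the foot keeps only about 2 N until the screw is tightened.
- screw (a joint): Turn of the wing, rad: 0 backed off, grows clockwise seen from above (tightening, to 8.0), stays where left. 1.9 mm of feed towards the bed per rad, too little to reach the case from the raised jaw. Torque about 0.06 N m free, plus 0.002 per N of clamping. After the jaw is pushed down the first 1 to 2 rad take up the arm's tilt, then each rad adds about 5 N; 3.5 to 5 rad in all (10 to 20 N) is firmly tight.
- foot_face (a point): Centre of the underside of the clamp's foot, a rubber disc 26 mm across on a spring of 4 N per mm at the lower end of the screw; z along the screw axis, away from the bed. Firmly tight means 8 N or more between foot and case; 40 N crushes it.
- foot: The foot itself; its origin is the centre of its underside.
- brick_top (a point): Centre of the upper face of the loose black adaptor case (42 mm uphill by 85 mm wide by 28 mm thick, 120 g), which lies on the sloping bed against the ledge; z is the normal of that face, y its 85 mm length.
- brick: The adaptor case; its origin is the centre of its underside on the bed.
- loupe_cup: Bystander: black loupe, a cup 35 mm across and 34 mm high, standing on the desk; origin at its underside.
- solder: Bystander: blue solder reel, 58 x 88 x 50 mm, on the desk; origin at its underside.
- battery: Bystander: 9 V block battery, 27 x 50 x 18 mm, lying on the desk; origin at its underside.
Mind the look-alikes: they are no part of the job. There is more than one size of the brick; the job needs the smallest.

How it is judged:
On the way, in this order (a step that is already met when the one before it is completed fails the run):
1. the jaw is pushed down its bar, the screw not yet turned in (below 1.0 rad), until the foot presses on the case with at least 1 N (contact force between foot and brick above 1 N and value of joint screw below 1 rad), for 0.2 s.
2. the wing handle is screwed in past 1.8 rad (value of joint screw above 1.8 rad), for 0.2 s.
At the end, for the whole second after the job is handed in: the foot presses on the case with 8 to 40 N by itself, the screw is in past 1.8 rad, the case lies still within 8 mm of where it lay, and the foot is within 20 mm of the middle of its top (contact force between foot and brick between 8 and 40 N and value of joint screw above 1.8 rad and distance of brick from where it was at the start of the episode below 0.008 m and linear speed of brick below 0.01 m/s and distance between foot_face and brick_top below 0.02 m); the robot touches nothing.
It fails at once if the case is crushed: foot on case over 40 N (contact force between foot and brick above 40 N).
It fails at once if the case is shifted by more than 15 mm (distance of brick from where it was at the start of the episode above 0.015 m).
It fails at once if a bystander is moved by more than 20 mm (distance of any of loupe_cup, solder, battery from where it was at the start of the episode above 0.02 m).
It also fails if it takes over 59 s, if anything falls off the work surface, if the arm or the gripper's body presses on something with over 40 N, if the wrist force passes 120 N, or if a joint passes its speed limit or range.

### The arm

A 7-joint arm with a two-finger parallel gripper is mounted at the origin on the work surface; the furniture and walls round the work are solid. World frame = base frame: x ahead of the robot, y to its left, z up, the work surface at z = 0. Lengths are in m, angles in rad, forces in N, time in s.
With the tool pointing down it reaches from about 0.4 to 0.85 m from the base axis. Payload 4.5 kg.
Tool frame: the origin (TCP) lies at the very end of the fingers, on their centre line; the grasp point (between the pads) lies 19 mm behind it (tcp_to_grasp is the distance from the TCP to the grasp point, in m); z points along the fingers, y is the line along which they close (so a half turn about z gives the same grasp; the last joint's range is limited). The gripper opens to 88 mm and grips with 3 to 60 N. Pads are 18 mm wide; open, the fingers measure 123 mm over their backs; the gripper's body (75 mm by 187 mm) begins 45 mm behind the grasp point.
Start: joints at [1.345, 0.689, -0.195, 1.565, 0.157, 0.902, -0.215], TCP at [0.161, -0.604, 0.239] pointing down, gripper open.
Joint ranges: [-3.01, 3.01], [-0.46, 2.08], [-1.47, 1.51], [0.13, 2.56], [-1, 4.14], [0.04, 2.09], [-2.66, 2.66]. Speed limits (rad/s): [2.57, 2.57, 3.14, 3.14, 3.14, 3.14, 3.14].

### API

Orientations are given as a unit quaternion [x, y, z, w].
In Python, from plant import * gives the robot as it stands. The module is installed in compiled form; this text tells all that it offers.
- The arm moves only by the tool send_rows, never from a script. Its argument "motion" is a list of rows, each an object of numbers: "x", "y", "z": the shift along the tool's x, y, z in cm; "rx", "ry", "rz": the turn, a rotation vector about the tool's x, y, z in rad; "jaw": the finger opening in cm, from 0 to 8.81. In form: [{"x": .., "y": .., "z": .., "rx": .., "ry": .., "rz": .., "jaw": ..}, ...]. A call has exactly 5 rows; each row shifts and turns the commanded pose from where the row before left it, along the tool's axes as they then stand; what a row does not reach is not made up. A row lasts 1/10 s, in which the tool goes at most 50 mm and 8.59 degrees, less where a joint would pass 70% of its speed; a pose out of reach is approached as far as the arm can. A call is refused whole if a number of a shift passes 5 or a number of a turn 0.15, either way. A call with a gripper value outside its range is refused whole. The fingers move at their own pace and stop on an object; "grip_force" is the grip in N (left out, the last holds). Time passes only in rows, so rows that do not move let the fingers close, or fill a call up. It gives the time, the measured TCP pose, the force, the opening and the grip force at its end, in the units of the state.
- get_state(): the state, without advancing time (a new reading comes with each control period).
- snapshot(name): name is "scene" or "top" or "wrist"; returns a dict with "img" (480x640x3 uint8, red, green, blue), "vertical_fov" (degrees; the focal length in pixels is half the picture's height over the tangent of half this angle, whatever the lens; pixels are square), "cx", "cy" (the principal point, pixels), "extrinsics" (4x4, takes a point from camera to world coordinates). Camera axes: x right, y up, looking along -z (the intrinsics and any distortion apply to the point x, -y, -z); pixel columns grow to the right and rows downward; lengths in m; the calibration is good to about 2 mm. A picture is of the moment at which its call begins. There is no depth.
- finish_job(): hands the job in; it is judged then, once.
The state is a dict: "clock": time; "q": joint angles; "qd": joint speeds; "joint_torque": joint torques, N m; "tool_pos": TCP position; "eef_rot": TCP orientation; "contact_force": force on the tool from outside, world axes, zero at the start; "moment": the same for the moment, N m; "opening": opening from 0.0 (shut) to 1.0 (fully open); "finger_force": force on a finger pad.
Only numpy, scipy, OpenCV 4.12 (cv2) and the standard library are available. Lean on these libraries where they do the work, as an engineer would, in place of code of your own. Each camera call takes 0.05 s, during which the arm holds its last target. There are 200 camera calls.

## Working session

There is one attempt and no reset: what is moved stays moved. The work goes in short steps, Python scripts to look and compute and a tool call to move; the robot and the scene stay as the last step left them, time stands still between calls to the robot, and variables do not carry over. Pictures are saved under pics/ and viewed, at most 10 in all, crops included, and the job is handed in when it is done.

Besides the shell and the picture viewer there is one more tool, called after ">>>" as name(argument=value, ...), one argument or row to a line, values as JSON. send_rows: Moves the arm, as the interface text tells. Its arguments: {"type":"object","properties":{"motion":{"type":"array"},"grip_force":{"type":"number"}},"required":["motion"]}

```bash
mkdir -p pics; python3 - <<'E'
from plant import *
import cv2,numpy as np,pickle
s=get_state();print(s)
d={}
for n in("scene","top"):
    c=snapshot(n);d[n]=c
    print(n,c["vertical_fov"],c["cx"],c["cy"],np.round(c["extrinsics"],3).tolist(),[k for k in c])
    cv2.imwrite(f"pics/{n}0.png",c["img"][:,:,::-1])
pickle.dump(d,open("d0.pkl","wb"))
E
```

```text
{'clock': 0.0, 'q': array([ 1.34483501,  0.6899851 , -0.19456416,  1.56632636,  0.15730559,
        0.90249789, -0.21513392]), 'qd': array([ 0.00220102,  0.00089628, -0.00162079, -0.00049388,  0.00048997,
        0.00217744, -0.00016702]), 'joint_torque': array([-1.66722111e-04, -5.27561796e+01, -1.26658559e+00, -1.53430563e+01,
       -5.25133812e-02,  6.56590186e-03,  1.61638577e-04]), 'tool_pos': array([ 0.16034819, -0.6034337 ,  0.23791532]), 'eef_rot': array([ 9.91571084e-01,  1.29560624e-01, -1.69373984e-04, -8.94761105e-04]), 'contact_force': array([ 0.06514369, -0.50268763,  0.00144394]), 'moment': array([ 0.01034607,  0.00512723, -0.00048999]), 'finger_force': 0.0, 'opening': 0.9998801998429764}
scene 44.9348942139861 327.8076618349793 228.73307841473897 [[0.757, 0.575, -0.31, 0.23], [-0.653, 0.656, -0.378, -0.348], [-0.014, 0.489, 0.872, 1.035], [0.0, 0.0, 0.0, 1.0]] ['img', 'vertical_fov', 'cx', 'cy', 'extrinsics']
top 56.05370618028747 311.1845914040793 241.00648375765047 [[-0.024, 0.996, -0.085, 0.456], [-1.0, -0.024, 0.006, 0.018], [0.004, 0.085, 0.996, 1.002], [0.0, 0.0, 0.0, 1.0]] ['img', 'vertical_fov', 'cx', 'cy', 'extrinsics']
```

View pics/scene0.png

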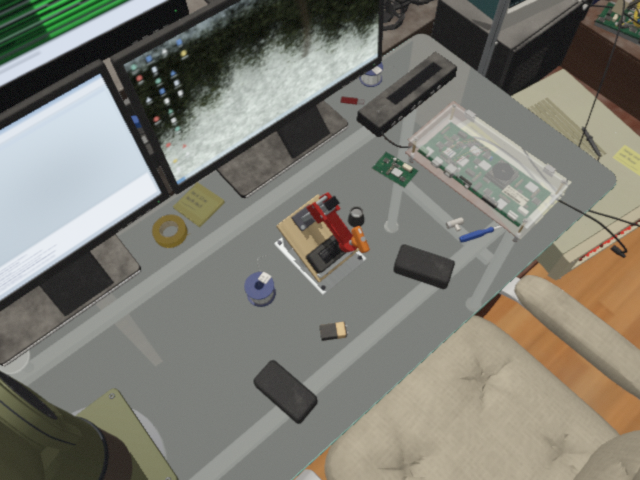

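View pics/top0.png

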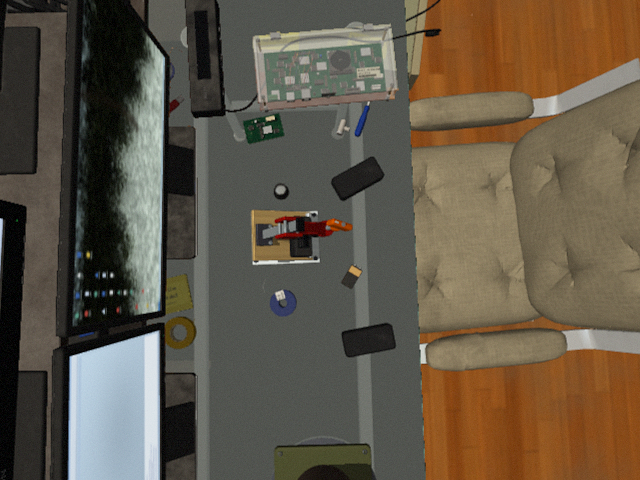

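The scene view shows the clamp at about (325,240), its red arm, and the orange wing near (361,239). Three black cases are visible: (325,253) on the bed, (424,266) and (285,391) on the desk. The one on the bed against the ledge is the smallest and is the one meant. I'll confirm that in a crop.

```bash
cat > h.py <<'E'
import numpy as np,cv2
def K(c):
    f=240/np.tan(np.radians(c["vertical_fov"]/2));return f
def ray(c,u,v):
    f=K(c);E=c["extrinsics"];d=E[:3,:3]@np.array([(u-c["cx"])/f,-(v-c["cy"])/f,-1]);return E[:3,3],d/np.linalg.norm(d)
def plane(c,u,v,z):
    o,d=ray(c,u,v);return o+d*(z-o[2])/d[2]
def tri(rs):
    A=np.zeros((3,3));b=np.zeros(3)
    for o,d in rs:
        P=np.eye(3)-np.outer(d,d);A+=P;b+=P@o
    x=np.linalg.solve(A,b);return x,[np.linalg.norm((np.eye(3)-np.outer(d,d))@(x-o)) for o,d in rs]
def proj(c,p):
    E=c["extrinsics"];q=E[:3,:3].T@(np.asarray(p)-E[:3,3]);f=K(c);return c["cx"]+f*q[0]/-q[2],c["cy"]-f*q[1]/-q[2]
E
python3 - <<'E'
import pickle;from h import *
d=pickle.load(open("d0.pkl","rb"))
ims=[]
for n,(u0,v0,w,hh) in dict(scene=(260,180,130,120),top=(235,170,130,120)).items():
    im=d[n]["img"];cr=im[v0:v0+hh,u0:u0+w];ims.append(cv2.resize(cr[:,:,::-1],None,fx=3,fy=3,interpolation=cv2.INTER_CUBIC))
    h=cv2.cvtColor(cr,cv2.COLOR_RGB2HSV)
    for nm,lo,hi in(("orange",(5,190,140),(17,255,255)),("red",(0,170,60),(3,255,255))):
        m=cv2.inRange(h,lo,hi);k,l,st,ce=cv2.connectedComponentsWithStats(m)
        for i in range(1,k):
            if st[i,4]>15: print(n,nm,st[i]+np.array([u0,v0,0,0,0]),ce[i]+[u0,v0])
cv2.imwrite("pics/crop0.png",np.hstack(ims))
E
```

```text
scene orange [352 228  16  24 136] [358.30147059 240.5       ]
scene red [308 203  48  49 699] [333.91988555 226.69241774]
top orange [326 219  16   8  63] [333.14285714 222.42857143]
top orange [343 224   9   6  28] [348.         226.67857143]
top red [275 217  22   6  68] [285.29411765 218.94117647]
top red [305 221  28  16 239] [316.91631799 228.52301255]
top red [275 232  29   7 102] [288.82352941 234.87254902]
```

View pics/crop0.png

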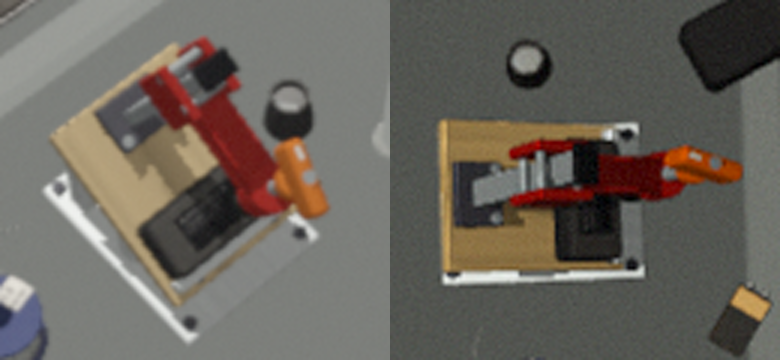

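The crop confirms the smallest case, lying on the bed under the red arm at scene (323,255) and top (431,220 in the crop). The orange wing's middle is at scene (361,239) and top (339,225). The loupe stands beside it at scene (356,216). Next I triangulate.

```bash
python3 - <<'E'
import pickle;from h import *
d=pickle.load(open("d0.pkl","rb"));S,T=d["scene"],d["top"]
s=lambda x,y:ray(S,260+x/3,180+y/3)
t=lambda x,y:ray(T,235+(x-390)/3,170+y/3)
P=lambda r,z:np.round(r[0]+r[1]*(z-r[0][2])/r[1][2],4)
for nm,a,b in(("wing",(302,178),(704,165)),("wingA",(288,146),(668,162)),("wingB",(318,212),(741,172)),("bartop",(220,66),(585,160)),("screwNE",(299,232),(626,134)),("screwSE",(190,322),(631,264)),("bedtopSW?",(52,137),(442,270)),("bedtopNW",(178,45),(442,120))):
    x,e=tri([s(*a),t(*b)]);print(nm,x.round(4),np.round(e,4))
print("plate", [P(t(*p),.005) for p in((638,123),(643,282),(443,283))],[P(s(*p),.005) for p in((318,237),(193,342),(45,187))])
print("loupe",P(t(528,52),.034),P(s(290,98),.034),"bat",P(t(740,318),.018))
E
```

```text
wing [ 0.551  -0.0385  0.2064] [0.0005 0.0005]
wingA [ 0.5553 -0.0186  0.2088] [0.0031 0.0031]
wingB [ 0.5452 -0.0596  0.2054] [0.0009 0.0009]
bartop [0.5525 0.0311 0.2348] [0.0009 0.0009]
screwNE [0.598  0.005  0.0132] [0.0001 0.0001]
screwSE [0.5024 0.0035 0.0133] [0.0003 0.0003]
bedtopSW? [0.4989 0.132  0.0855] [0.0013 0.0013]
bedtopNW [0.601  0.1301 0.0892] [0.0015 0.0015]
plate [array([ 0.6073, -0.0043,  0.005 ]), array([ 0.4891, -0.0049,  0.005 ]), array([0.4919, 0.1422, 0.005 ])] [array([ 0.6078, -0.003 ,  0.005 ]), array([ 0.4973, -0.0055,  0.005 ]), array([0.4954, 0.1448, 0.005 ])]
loupe [0.6567 0.0748 0.034 ] [0.6532 0.0758 0.034 ] bat [ 0.4608 -0.0743  0.018 ]
```

>>> send_rows(
  motion=[
    {"x": 3.4, "y": -2.65, "z": -0.4, "jaw": 8.8},
    {"x": 3.4, "y": -2.65, "z": -0.4, "jaw": 8.8},
    {"x": 3.4, "y": -2.65, "z": -0.4, "jaw": 8.8},
    {"x": 3.4, "y": -2.65, "z": -0.4, "jaw": 8.8},
    {"x": 3.4, "y": -2.65, "z": -0.4, "jaw": 8.8},
  ],
)

```text
schema error: expected keys x, y, z, rx, ry, rz, jaw
```

>>> send_rows(
  motion=[
    {"x": 3.4, "y": -2.65, "z": -0.4, "jaw": 8.8},
    {"x": 3.4, "y": -2.65, "z": -0.4, "jaw": 8.8},
    {"x": 3.4, "y": -2.65, "z": -0.4, "jaw": 8.8},
    {"x": 3.4, "y": -2.65, "z": -0.4, "jaw": 8.8},
    {"x": 3.4, "y": -2.65, "z": -0.4, "jaw": 8.8},
  ],
)

```text
schema error: expected keys x, y, z, rx, ry, rz, jaw
```

```bash
cat > g.py <<'E'
import numpy as np
from scipy.spatial.transform import Rotation as R
from plant import *
A=np.radians(28)
W=np.array([.551,-.0385,.2064]); n=np.array([0,-np.sin(A),np.cos(A)]); u=np.array([0,np.cos(A),np.sin(A)])
def target(w):  # tool x along w (made perpendicular to n), z=-n
    z=-n;x=w-z*(w@z);x/=np.linalg.norm(x);return R.from_matrix(np.c_[x,np.cross(z,x),z])
def rep(p,Rt):
    s=get_state();R0=R.from_quat(s["eef_rot"])
    print("t",round(s["clock"],2),"q",s["q"].round(2),"tcp",s["tool_pos"].round(4),"F",s["contact_force"].round(1),"open",round(s["opening"]*8.8,2))
    print("shift cm now-axes",(R0.inv().apply(p-s["tool_pos"])*100).round(2),"shift target-axes",(Rt.inv().apply(p-s["tool_pos"])*100).round(2),"rotvec",(R0.inv()*Rt).as_rotvec().round(3))
E
python3 -c "
from g import *
rep(W+.10*n,target(np.array([.25,.97*u[1],.97*u[2]])))"
```

```text
t 0.1 q [ 1.34  0.69 -0.19  1.57  0.16  0.9  -0.22] tcp [ 0.1604 -0.6035  0.238 ] F [ 0.3 -0.4 -0. ] open 8.79
shift cm now-axes [ 51.06 -40.04  -5.61] shift target-axes [56.62 25.75 19.32] rotvec [ 0.359  0.363 -1.037]
```

>>> send_rows(
  motion=[
    {"x": 3.4, "y": -2.65, "z": -0.4, "rx": 0, "ry": 0, "rz": 0, "jaw": 8.8},
    {"x": 3.4, "y": -2.65, "z": -0.4, "rx": 0, "ry": 0, "rz": 0, "jaw": 8.8},
    {"x": 3.4, "y": -2.65, "z": -0.4, "rx": 0, "ry": 0, "rz": 0, "jaw": 8.8},
    {"x": 3.4, "y": -2.65, "z": -0.4, "rx": 0, "ry": 0, "rz": 0, "jaw": 8.8},
    {"x": 3.4, "y": -2.65, "z": -0.4, "rx": 0, "ry": 0, "rz": 0, "jaw": 8.8},
  ],
)

```text
clock: 0.6
tool_pos: [0.2915, -0.4307, 0.2586]
eef_rot: [0.992, 0.129, -0.0, -0.0]
contact_force: [-0.0, -0.5, 0.5]
opening: 1.001
finger_force: 0.0
```

>>> send_rows(
  motion=[
    {"x": 3.4, "y": -2.65, "z": -0.4, "rx": 0, "ry": 0, "rz": 0, "jaw": 8.8},
    {"x": 3.4, "y": -2.65, "z": -0.4, "rx": 0, "ry": 0, "rz": 0, "jaw": 8.8},
    {"x": 3.4, "y": -2.65, "z": -0.4, "rx": 0, "ry": 0, "rz": 0, "jaw": 8.8},
    {"x": 3.4, "y": -2.65, "z": -0.4, "rx": 0, "ry": 0, "rz": 0, "jaw": 8.8},
    {"x": 3.4, "y": -2.65, "z": -0.4, "rx": 0, "ry": 0, "rz": 0, "jaw": 8.8},
  ],
)

```text
clock: 1.1
tool_pos: [0.4217, -0.259, 0.2787]
eef_rot: [0.992, 0.13, -0.0, -0.0]
contact_force: [0.3, -0.5, 0.3]
opening: 1.001
finger_force: 0.0
```

```bash
python3 -c "
from g import *
rep(W+.10*n,target(np.array([.25,.97*u[1],.97*u[2]])))"
```

```text
t 1.1 q [ 0.58  0.47 -0.19  1.9   0.12  0.79 -0.98] tcp [ 0.4217 -0.259   0.2787] F [ 0.3 -0.5  0.3] open 8.81
shift cm now-axes [ 16.95 -13.45  -1.6 ] shift target-axes [18.79  8.51  6.74] rotvec [ 0.36   0.364 -1.037]
```

>>> send_rows(
  motion=[
    {"x": 0, "y": 0, "z": 0, "rx": 0.045, "ry": 0.045, "rz": -0.13, "jaw": 8.8},
    {"x": 0, "y": 0, "z": 0, "rx": 0.045, "ry": 0.045, "rz": -0.13, "jaw": 8.8},
    {"x": 0, "y": 0, "z": 0, "rx": 0.045, "ry": 0.045, "rz": -0.13, "jaw": 8.8},
    {"x": 0, "y": 0, "z": 0, "rx": 0.045, "ry": 0.045, "rz": -0.13, "jaw": 8.8},
    {"x": 0, "y": 0, "z": 0, "rx": 0.045, "ry": 0.045, "rz": -0.13, "jaw": 8.8},
  ],
)

```text
clock: 1.6
tool_pos: [0.4205, -0.2607, 0.2787]
eef_rot: [0.885, 0.439, 0.096, -0.124]
contact_force: [0.4, 0.1, 0.0]
opening: 0.998
finger_force: 0.0
```

>>> send_rows(
  motion=[
    {"x": 0, "y": 0, "z": 0, "rx": 0.045, "ry": 0.045, "rz": -0.13, "jaw": 8.8},
    {"x": 0, "y": 0, "z": 0, "rx": 0.045, "ry": 0.045, "rz": -0.13, "jaw": 8.8},
    {"x": 0, "y": 0, "z": 0, "rx": 0.045, "ry": 0.045, "rz": -0.13, "jaw": 8.8},
    {"x": 0, "y": 0, "z": 0, "rx": 0, "ry": 0, "rz": 0, "jaw": 8.8},
    {"x": 0, "y": 0, "z": 0, "rx": 0, "ry": 0, "rz": 0, "jaw": 8.8},
  ],
)

```text
clock: 2.1
tool_pos: [0.421, -0.2604, 0.2783]
eef_rot: [0.767, 0.594, 0.146, -0.191]
contact_force: [0.5, 0.4, -0.2]
opening: 0.994
finger_force: 0.0
```

```bash
python3 -c "
from g import *
rep(W+.10*n,target(np.array([.25,.97*u[1],.97*u[2]])))"
```

```text
t 2.1 q [ 1.09  0.72 -0.71  1.66  0.01  1.14  0.21] tcp [ 0.421  -0.2604  0.2783] F [ 0.5  0.4 -0.2] open 8.74
shift cm now-axes [18.98  8.54  6.69] shift target-axes [18.95  8.54  6.77] rotvec [-0.001  0.003 -0.001]
```

>>> send_rows(
  motion=[
    {"x": 3.8, "y": 1.7, "z": 1.35, "rx": 0, "ry": 0, "rz": 0, "jaw": 8.8},
    {"x": 3.8, "y": 1.7, "z": 1.35, "rx": 0, "ry": 0, "rz": 0, "jaw": 8.8},
    {"x": 3.8, "y": 1.7, "z": 1.35, "rx": 0, "ry": 0, "rz": 0, "jaw": 8.8},
    {"x": 3.8, "y": 1.7, "z": 1.35, "rx": 0, "ry": 0, "rz": 0, "jaw": 8.8},
    {"x": 3.8, "y": 1.7, "z": 1.35, "rx": 0, "ry": 0, "rz": 0, "jaw": 8.8},
  ],
)

```text
clock: 2.6
tool_pos: [0.5506, -0.0824, 0.2956]
eef_rot: [0.767, 0.595, 0.146, -0.19]
contact_force: [0.4, -0.6, -0.6]
opening: 0.997
finger_force: 0.0
```

>>> send_rows(
  motion=[
    {"x": 0, "y": 0, "z": 0, "rx": 0, "ry": 0, "rz": 0, "jaw": 8.8},
    {"x": 0, "y": 0, "z": 0, "rx": 0, "ry": 0, "rz": 0, "jaw": 8.8},
    {"x": 0, "y": 0, "z": 0, "rx": 0, "ry": 0, "rz": 0, "jaw": 8.8},
    {"x": 0, "y": 0, "z": 0, "rx": 0, "ry": 0, "rz": 0, "jaw": 8.8},
    {"x": 0, "y": 0, "z": 0, "rx": 0, "ry": 0, "rz": 0, "jaw": 8.8},
  ],
)

```text
clock: 3.1
tool_pos: [0.5498, -0.0861, 0.2947]
eef_rot: [0.767, 0.595, 0.146, -0.19]
contact_force: [0.4, -0.2, -0.5]
opening: 0.997
finger_force: 0.0
```

```bash
python3 -c "
from g import *;import cv2,pickle
from h import *
rep(W+.10*n,target(np.array([.25,.97*u[1],.97*u[2]])))
c=snapshot('wrist');pickle.dump(c,open('w1.pkl','wb'));cv2.imwrite('pics/w1.png',c['img'][:,:,::-1])
s=get_state();R0=R.from_quat(s['eef_rot']);print('cam in tool',R0.inv().apply(c['extrinsics'][:3,3]-s['tool_pos']))
for p in (W,W+12e-3*n,s['tool_pos']): print(np.round(proj(c,p),1))
"
```

```text
t 3.1 q [ 0.72  0.71 -0.71  1.61 -0.05  1.03 -0.1 ] tcp [ 0.5498 -0.0861  0.2947] F [ 0.4 -0.2 -0.5] open 8.77
shift cm now-axes [0.09 0.1  0.03] shift target-axes [0.09 0.1  0.03] rotvec [-0.001  0.004 -0.   ]
cam in tool [ 8.38714400e-02 -9.34356850e-05 -1.44950095e-01]
[321.6 238.4]
[321.6 244.9]
[320.  321.3]
```

View pics/w1.png

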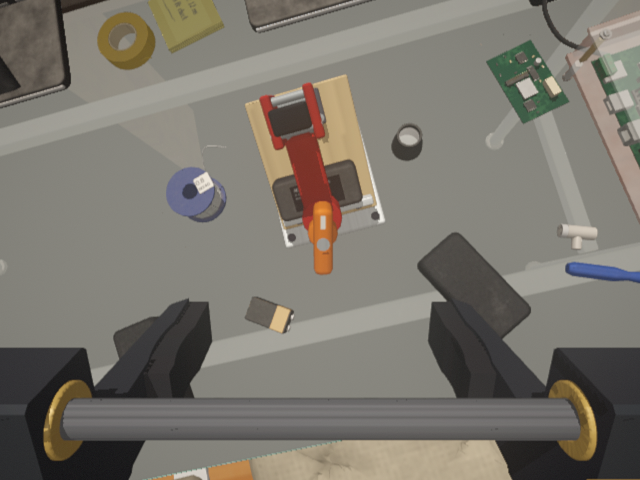

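The wrist view shows the wing upright in the image from (322,203) to (323,273). Its middle is at (322,240), within 2 px of the prediction, so it is aligned with the tool. I go down and grasp.

>>> send_rows(
  motion=[
    {"x": 0.1, "y": 0.15, "z": 2.7, "rx": 0, "ry": 0, "rz": 0, "jaw": 6},
    {"x": 0, "y": 0, "z": 2.7, "rx": 0, "ry": 0, "rz": 0, "jaw": 5},
    {"x": 0, "y": 0, "z": 2.7, "rx": 0, "ry": 0, "rz": 0, "jaw": 5},
    {"x": 0, "y": 0, "z": 2.7, "rx": 0, "ry": 0, "rz": 0, "jaw": 5},
    {"x": 0, "y": 0, "z": 0, "rx": 0, "ry": 0, "rz": 0, "jaw": 5},
  ],
  grip_force=30,
)

```text
clock: 3.65
tool_pos: [0.5493, -0.0324, 0.1974]
eef_rot: [0.766, 0.596, 0.145, -0.193]
contact_force: [0.4, 0.3, 0.7]
opening: 0.575
finger_force: 0.0
```

>>> send_rows(
  motion=[
    {"x": 0, "y": 0, "z": 0, "rx": 0, "ry": 0, "rz": 0, "jaw": 0.4},
    {"x": 0, "y": 0, "z": 0, "rx": 0, "ry": 0, "rz": 0, "jaw": 0.4},
    {"x": 0, "y": 0, "z": 0, "rx": 0, "ry": 0, "rz": 0, "jaw": 0.4},
    {"x": 0, "y": 0, "z": 0, "rx": 0, "ry": 0, "rz": 0, "jaw": 0.4},
    {"x": 0, "y": 0, "z": 0, "rx": 0, "ry": 0, "rz": 0, "jaw": 0.4},
  ],
)

```text
clock: 4.15
tool_pos: [0.552, -0.0341, 0.2002]
eef_rot: [0.766, 0.596, 0.147, -0.19]
contact_force: [0.3, -0.4, -0.4]
opening: 0.136
finger_force: 0.3
```

```bash
python3 -c "
from g import *
rep(W-(.009+.057)*n,target(np.array([.25,.97*u[1],.97*u[2]])));print(get_state()['finger_force'])"
```

```text
t 4.15 q [ 0.63  0.81 -0.68  1.75 -0.01  0.76 -0.14] tcp [ 0.552  -0.0341  0.2002] F [ 0.3 -0.4 -0.4] open 1.19
shift cm now-axes [-0.09 -0.07  5.85] shift target-axes [-0.12 -0.07  5.85] rotvec [-0.     0.003  0.002]
0.337116289883852
```

Gripped at 12 mm, as the wing's thickness requires. I push the jaw down.

>>> send_rows(
  motion=[
    {"x": 0, "y": 0, "z": 0.2, "rx": 0, "ry": 0, "rz": 0, "jaw": 0.4},
    {"x": 0, "y": 0, "z": 1.2, "rx": 0, "ry": 0, "rz": 0, "jaw": 0.4},
    {"x": 0, "y": 0, "z": 1.2, "rx": 0, "ry": 0, "rz": 0, "jaw": 0.4},
    {"x": 0, "y": 0, "z": 1.2, "rx": 0, "ry": 0, "rz": 0, "jaw": 0.4},
    {"x": 0, "y": 0, "z": 1.0, "rx": 0, "ry": 0, "rz": 0, "jaw": 0.4},
  ],
  grip_force=40,
)

```text
clock: 4.65
tool_pos: [0.5516, -0.0107, 0.1559]
eef_rot: [0.766, 0.596, 0.147, -0.191]
contact_force: [0.9, -1.9, 1.4]
opening: 0.133
finger_force: 40.0
```

```bash
python3 -c "
from g import *
rep(W-(.009+.057)*n,target(np.array([.25,.97*u[1],.97*u[2]])));s=get_state();print(s['finger_force'],s['contact_force']@n)"
```

```text
t 4.65 q [ 0.58  0.87 -0.66  1.8   0.01  0.64 -0.15] tcp [ 0.5516 -0.0107  0.1559] F [ 0.9 -1.9  1.4] open 1.17
shift cm now-axes [-0.09 -0.04  0.84] shift target-axes [-0.1  -0.04  0.84] rotvec [-0.002  0.003  0.002]
39.991289377212524 2.123303029735858
```

>>> send_rows(
  motion=[
    {"x": 0, "y": 0, "z": 0.3, "rx": 0, "ry": 0, "rz": 0, "jaw": 0.4},
    {"x": 0, "y": 0, "z": 0.3, "rx": 0, "ry": 0, "rz": 0, "jaw": 0.4},
    {"x": 0, "y": 0, "z": 0.1, "rx": 0, "ry": 0, "rz": 0, "jaw": 0.4},
    {"x": 0, "y": 0, "z": 0, "rx": 0, "ry": 0, "rz": 0, "jaw": 0.4},
    {"x": 0, "y": 0, "z": 0, "rx": 0, "ry": 0, "rz": 0, "jaw": 0.4},
  ],
)

```text
clock: 5.15
tool_pos: [0.5517, -0.0083, 0.1515]
eef_rot: [0.766, 0.596, 0.147, -0.19]
contact_force: [-1.0, -2.2, 4.6]
opening: 0.132
finger_force: 40.0
```

>>> send_rows(
  motion=[
    {"x": 0, "y": 0, "z": 0.1, "rx": 0, "ry": 0, "rz": 0, "jaw": 0.4},
    {"x": 0, "y": 0, "z": 0.1, "rx": 0, "ry": 0, "rz": 0, "jaw": 0.4},
    {"x": 0, "y": 0, "z": 0, "rx": 0, "ry": 0, "rz": 0, "jaw": 0.4},
    {"x": 0, "y": 0, "z": 0, "rx": 0, "ry": 0, "rz": 0, "jaw": 0.4},
    {"x": 0, "y": 0, "z": 0, "rx": 0, "ry": 0, "rz": 0, "jaw": 0.4},
  ],
)

```text
clock: 5.65
tool_pos: [0.5519, -0.0076, 0.1503]
eef_rot: [0.766, 0.596, 0.147, -0.19]
contact_force: [-2.0, -5.5, 10.5]
opening: 0.134
finger_force: 40.0
```

```bash
python3 -c "
from g import *
rep(W-(.009+.057)*n,target(np.array([.25,.97*u[1],.97*u[2]])));s=get_state();print(s['finger_force'],s['contact_force']@n)"
```

```text
t 5.65 q [ 0.57  0.88 -0.66  1.81  0.01  0.63 -0.16] tcp [ 0.5519 -0.0076  0.1503] F [-2.  -5.5 10.5] open 1.18
shift cm now-axes [-0.11 -0.06  0.19] shift target-axes [-0.11 -0.06  0.19] rotvec [-0.     0.004  0.002]
40.01156687736511 11.820120511852794
```

The push is 12 N, so the foot is pressing on the case. Now I start turning clockwise (+rz).

>>> send_rows(
  motion=[
    {"x": 0, "y": 0, "z": 0.05, "rx": 0, "ry": 0, "rz": 0.05, "jaw": 0.4},
    {"x": 0, "y": 0, "z": 0, "rx": 0, "ry": 0, "rz": 0.1, "jaw": 0.4},
    {"x": 0, "y": 0, "z": 0, "rx": 0, "ry": 0, "rz": 0.12, "jaw": 0.4},
    {"x": 0, "y": 0, "z": 0, "rx": 0, "ry": 0, "rz": 0.12, "jaw": 0.4},
    {"x": 0, "y": 0, "z": 0, "rx": 0, "ry": 0, "rz": 0.12, "jaw": 0.4},
  ],
)

```text
clock: 6.15
tool_pos: [0.5523, -0.0076, 0.1498]
eef_rot: [0.893, 0.381, 0.094, -0.221]
contact_force: [-0.1, -4.4, 8.1]
opening: 0.135
finger_force: 40.0
```

```bash
python3 -c "
from g import *
rep(W-(.009+.057)*n,target(np.array([.25,.97*u[1],.97*u[2]])));s=get_state();print(s['finger_force'],s['contact_force']@n,s['moment']@n)"
```

```text
t 6.15 q [ 0.5   0.84 -0.52  1.81 -0.18  0.63 -0.49] tcp [ 0.5523 -0.0076  0.1498] F [-0.1 -4.4  8.1] open 1.19
shift cm now-axes [-0.14 -0.05  0.15] shift target-axes [-0.1  -0.11  0.15] rotvec [ 0.001  0.003 -0.512]
39.997939467430115 9.222716256699083 0.11283079490346798
```

>>> send_rows(
  motion=[
    {"x": 0, "y": 0, "z": 0, "rx": 0, "ry": 0, "rz": 0.12, "jaw": 0.4},
    {"x": 0, "y": 0, "z": 0, "rx": 0, "ry": 0, "rz": 0.12, "jaw": 0.4},
    {"x": 0, "y": 0, "z": 0, "rx": 0, "ry": 0, "rz": 0.12, "jaw": 0.4},
    {"x": 0, "y": 0, "z": 0, "rx": 0, "ry": 0, "rz": 0.12, "jaw": 0.4},
    {"x": 0, "y": 0, "z": 0, "rx": 0, "ry": 0, "rz": 0.12, "jaw": 0.4},
  ],
)

```text
clock: 6.65
tool_pos: [0.5524, -0.0079, 0.1494]
eef_rot: [0.966, 0.1, 0.025, -0.239]
contact_force: [0.2, -4.0, 5.8]
opening: 0.131
finger_force: 40.0
```

>>> send_rows(
  motion=[
    {"x": 0, "y": 0, "z": 0, "rx": 0, "ry": 0, "rz": 0.12, "jaw": 0.4},
    {"x": 0, "y": 0, "z": 0, "rx": 0, "ry": 0, "rz": 0.12, "jaw": 0.4},
    {"x": 0, "y": 0, "z": 0, "rx": 0, "ry": 0, "rz": 0.12, "jaw": 0.4},
    {"x": 0, "y": 0, "z": 0, "rx": 0, "ry": 0, "rz": 0.12, "jaw": 0.4},
    {"x": 0, "y": 0, "z": 0, "rx": 0, "ry": 0, "rz": 0.12, "jaw": 0.4},
  ],
)

```text
clock: 7.15
tool_pos: [0.5523, -0.0086, 0.1491]
eef_rot: [0.952, -0.19, -0.047, -0.235]
contact_force: [-0.2, -4.6, 5.2]
opening: 0.138
finger_force: 40.0
```

```bash
python3 -c "
from g import *
rep(W-(.009+.057)*n,target(np.array([.25,.97*u[1],.97*u[2]])));s=get_state();print(s['finger_force'],s['contact_force']@n,s['moment']@n)"
```

```text
t 7.15 q [ 0.3   0.8  -0.18  1.82 -0.56  0.69 -1.32] tcp [ 0.5523 -0.0086  0.1491] F [-0.2 -4.6  5.2] open 1.22
shift cm now-axes [-0.14  0.01  0.14] shift target-axes [ 0.01 -0.14  0.14] rotvec [ 0.005  0.003 -1.713]
39.992725253105164 6.754503037311588 0.0630051508045774
```

>>> send_rows(
  motion=[
    {"x": 0, "y": 0, "z": 0, "rx": 0, "ry": 0, "rz": 0.12, "jaw": 0.4},
    {"x": 0, "y": 0, "z": 0, "rx": 0, "ry": 0, "rz": 0.12, "jaw": 0.4},
    {"x": 0, "y": 0, "z": 0, "rx": 0, "ry": 0, "rz": 0.12, "jaw": 0.4},
    {"x": 0, "y": 0, "z": 0, "rx": 0, "ry": 0, "rz": 0.12, "jaw": 0.4},
    {"x": 0, "y": 0, "z": 0, "rx": 0, "ry": 0, "rz": 0.12, "jaw": 0.4},
  ],
)

```text
clock: 7.65
tool_pos: [0.5518, -0.009, 0.1489]
eef_rot: [0.853, -0.463, -0.114, -0.21]
contact_force: [-1.3, -6.3, 4.9]
opening: 0.132
finger_force: 40.0
```

```bash
python3 -c "
from g import *
rep(W-(.009+.057)*n,target(np.array([.25,.97*u[1],.97*u[2]])));s=get_state();print(s['finger_force'],s['contact_force']@n,s['moment']@n)"
```

```text
t 7.65 q [ 0.2   0.8  -0.    1.83 -0.72  0.76 -1.77] tcp [ 0.5518 -0.009   0.1489] F [-1.3 -6.3  4.9] open 1.16
shift cm now-axes [-0.12  0.01  0.14] shift target-axes [ 0.07 -0.1   0.14] rotvec [ 7.000e-03  2.000e-03 -2.313e+00]
40.00434637069702 7.318957636930486 0.15242990066026302
```

>>> send_rows(
  motion=[
    {"x": 0, "y": 0, "z": 0, "rx": 0, "ry": 0, "rz": 0.12, "jaw": 0.4},
    {"x": 0, "y": 0, "z": 0, "rx": 0, "ry": 0, "rz": 0.12, "jaw": 0.4},
    {"x": 0, "y": 0, "z": 0, "rx": 0, "ry": 0, "rz": 0.12, "jaw": 0.4},
    {"x": 0, "y": 0, "z": 0, "rx": 0, "ry": 0, "rz": 0.12, "jaw": 0.4},
    {"x": 0, "y": 0, "z": 0, "rx": 0, "ry": 0, "rz": 0.12, "jaw": 0.4},
  ],
)

```text
clock: 8.15
tool_pos: [0.5512, -0.0091, 0.1488]
eef_rot: [-0.678, 0.695, 0.172, 0.166]
contact_force: [-1.4, -6.4, 4.0]
opening: 0.132
finger_force: 40.0
```

```bash
python3 -c "
from g import *
rep(W-(.009+.057)*n,target(np.array([.25,.97*u[1],.97*u[2]])));s=get_state();print(s['finger_force'],s['contact_force']@n,s['moment']@n)"
```

```text
t 8.15 q [ 0.11  0.81  0.16  1.84 -0.85  0.83 -2.25] tcp [ 0.5512 -0.0091  0.1488] F [-1.4 -6.4  4. ] open 1.16
shift cm now-axes [-0.11  0.02  0.13] shift target-axes [ 0.1  -0.05  0.13] rotvec [ 9.000e-03  1.000e-03 -2.914e+00]
39.99834895133972 6.4834061852618925 0.12691140961715994
```

>>> send_rows(
  motion=[
    {"x": 0, "y": 0, "z": 0, "rx": 0, "ry": 0, "rz": 0.1, "jaw": 0.4},
    {"x": 0, "y": 0, "z": 0, "rx": 0, "ry": 0, "rz": 0.1, "jaw": 0.4},
    {"x": 0, "y": 0, "z": 0, "rx": 0, "ry": 0, "rz": 0.1, "jaw": 0.4},
    {"x": 0, "y": 0, "z": 0, "rx": 0, "ry": 0, "rz": 0, "jaw": 0.4},
    {"x": 0, "y": 0, "z": 0, "rx": 0, "ry": 0, "rz": 0, "jaw": 0.4},
  ],
)

```text
clock: 8.65
tool_pos: [0.551, -0.009, 0.1488]
eef_rot: [-0.569, 0.787, 0.194, 0.139]
contact_force: [-2.9, -6.5, 6.1]
opening: 0.134
finger_force: 40.0
```

>>> send_rows(
  motion=[
    {"x": 0, "y": 0, "z": 0, "rx": 0, "ry": 0, "rz": 0, "jaw": 6},
    {"x": 0, "y": 0, "z": 0, "rx": 0, "ry": 0, "rz": 0, "jaw": 6},
    {"x": 0, "y": 0, "z": 0, "rx": 0, "ry": 0, "rz": 0, "jaw": 6},
    {"x": 0, "y": 0, "z": 0, "rx": 0, "ry": 0, "rz": 0, "jaw": 6},
    {"x": 0, "y": 0, "z": 0, "rx": 0, "ry": 0, "rz": 0, "jaw": 6},
  ],
)

```text
clock: 9.15
tool_pos: [0.5514, -0.0063, 0.1486]
eef_rot: [-0.569, 0.786, 0.196, 0.14]
contact_force: [-0.7, 0.3, -0.8]
opening: 0.561
finger_force: 0.0
```

```bash
python3 -c "
from g import *;import cv2,pickle
rep(W-(.009+.057)*n,target(np.array([.25,.97*u[1],.97*u[2]])));s=get_state();print(s['finger_force'],s['contact_force']@n,s['moment']@n)
c=snapshot('scene')['img'][160:300,240:400,::-1];c=cv2.resize(c,None,fx=3,fy=3);w=snapshot('wrist')['img'][:,:,::-1];cv2.imwrite('pics/s2.png',np.hstack([c[:360],cv2.resize(w,(320,240)) if 0 else np.zeros((360,1,3),np.uint8)]));cv2.imwrite('pics/w2.png',w)"
```

```text
t 9.15 q [ 0.06  0.82  0.24  1.84 -0.9   0.87 -2.49] tcp [ 0.5514 -0.0063  0.1486] F [-0.7  0.3 -0.8] open 4.93
shift cm now-axes [ 0.14 -0.   -0.01] shift target-axes [-0.14 -0.01 -0.01] rotvec [-0.005 -0.004  3.076]
0.0 -0.8427237950448503 0.047247352739003635
```

View pics/w2.png

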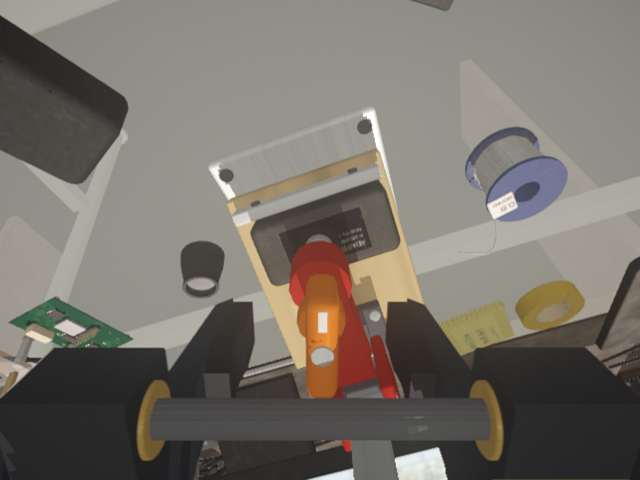

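The wing is in line with the tool at (323,340), the arm is down, and the case is against the ledge. I retreat 4 cm, turn back half a turn and regrasp.

>>> send_rows(
  motion=[
    {"x": 0, "y": 0, "z": -2, "rx": 0, "ry": 0, "rz": 0, "jaw": 6.6},
    {"x": 0, "y": 0, "z": -2, "rx": 0, "ry": 0, "rz": 0, "jaw": 6.6},
    {"x": 0, "y": 0, "z": 0, "rx": 0, "ry": 0, "rz": -0.14, "jaw": 6.6},
    {"x": 0, "y": 0, "z": 0, "rx": 0, "ry": 0, "rz": -0.14, "jaw": 6.6},
    {"x": 0, "y": 0, "z": 0, "rx": 0, "ry": 0, "rz": -0.14, "jaw": 6.6},
  ],
)

```text
clock: 9.75
tool_pos: [0.5517, -0.0255, 0.1843]
eef_rot: [0.722, -0.648, -0.161, -0.178]
contact_force: [-0.2, 0.2, -0.4]
opening: 0.749
finger_force: 0.0
```

>>> send_rows(
  motion=[
    {"x": 0, "y": 0, "z": 0, "rx": 0, "ry": 0, "rz": -0.14, "jaw": 6.6},
    {"x": 0, "y": 0, "z": 0, "rx": 0, "ry": 0, "rz": -0.14, "jaw": 6.6},
    {"x": 0, "y": 0, "z": 0, "rx": 0, "ry": 0, "rz": -0.14, "jaw": 6.6},
    {"x": 0, "y": 0, "z": 0, "rx": 0, "ry": 0, "rz": -0.14, "jaw": 6.6},
    {"x": 0, "y": 0, "z": 0, "rx": 0, "ry": 0, "rz": -0.14, "jaw": 6.6},
  ],
)

```text
clock: 10.25
tool_pos: [0.5516, -0.0256, 0.1842]
eef_rot: [0.901, -0.361, -0.091, -0.223]
contact_force: [-0.9, 0.4, 0.1]
opening: 0.749
finger_force: 0.0
```

>>> send_rows(
  motion=[
    {"x": 0, "y": 0, "z": 0, "rx": 0, "ry": 0, "rz": -0.14, "jaw": 6.6},
    {"x": 0, "y": 0, "z": 0, "rx": 0, "ry": 0, "rz": -0.14, "jaw": 6.6},
    {"x": 0, "y": 0, "z": 0, "rx": 0, "ry": 0, "rz": -0.14, "jaw": 6.6},
    {"x": 0, "y": 0, "z": 0, "rx": 0, "ry": 0, "rz": -0.14, "jaw": 6.6},
    {"x": 0, "y": 0, "z": 0, "rx": 0, "ry": 0, "rz": -0.14, "jaw": 6.6},
  ],
)

```text
clock: 10.75
tool_pos: [0.5515, -0.0256, 0.1841]
eef_rot: [0.97, -0.03, -0.009, -0.24]
contact_force: [-0.6, 0.0, -0.2]
opening: 0.75
finger_force: 0.0
```

>>> send_rows(
  motion=[
    {"x": 0, "y": 0, "z": 0, "rx": 0, "ry": 0, "rz": -0.14, "jaw": 6.6},
    {"x": 0, "y": 0, "z": 0, "rx": 0, "ry": 0, "rz": -0.14, "jaw": 6.6},
    {"x": 0, "y": 0, "z": 0, "rx": 0, "ry": 0, "rz": -0.14, "jaw": 6.6},
    {"x": 0, "y": 0, "z": 0, "rx": 0, "ry": 0, "rz": -0.14, "jaw": 6.6},
    {"x": 0, "y": 0, "z": 0, "rx": 0, "ry": 0, "rz": -0.14, "jaw": 6.6},
  ],
)

```text
clock: 11.25
tool_pos: [0.5515, -0.0257, 0.1841]
eef_rot: [0.922, 0.304, 0.074, -0.229]
contact_force: [-0.5, 0.2, -0.1]
opening: 0.748
finger_force: 0.0
```

>>> send_rows(
  motion=[
    {"x": 0, "y": 0, "z": 0, "rx": 0, "ry": 0, "rz": -0.14, "jaw": 6.6},
    {"x": 0, "y": 0, "z": 0, "rx": 0, "ry": 0, "rz": -0.14, "jaw": 6.6},
    {"x": 0, "y": 0, "z": 0, "rx": 0, "ry": 0, "rz": -0.14, "jaw": 6.6},
    {"x": 0, "y": 0, "z": 0, "rx": 0, "ry": 0, "rz": -0.14, "jaw": 6.6},
    {"x": 0, "y": 0, "z": 0, "rx": 0, "ry": 0, "rz": 0, "jaw": 6.6},
  ],
)

```text
clock: 11.75
tool_pos: [0.5515, -0.0259, 0.184]
eef_rot: [0.803, 0.545, 0.134, -0.2]
contact_force: [-0.2, -0.0, 0.8]
opening: 0.754
finger_force: 0.0
```

```bash
python3 -c "
from g import *;import cv2,pickle
from h import *
B=np.array([.552,.045,.048])
# wanted: first-grasp heading turned by 3.207-pi about tool z
T0=target(np.array([.25,.97*u[1],.97*u[2]]))*R.from_rotvec([0,0,3.207-np.pi])
p=np.array([.551,-.009,.1488]);rep(p,T0)
c=snapshot('wrist');cv2.imwrite('pics/w3.png',c['img'][:,:,::-1]);print(proj(c,p+.009*n),proj(c,p+.021*n))"
```

```text
t 11.75 q [ 0.57  0.81 -0.6   1.77 -0.09  0.72 -0.19] tcp [ 0.5515 -0.0259  0.184 ] F [-0.2 -0.   0.8] open 6.64
shift cm now-axes [-0.16  0.02  3.9 ] shift target-axes [-0.17  0.01  3.9 ] rotvec [-0.002  0.003 -0.062]
(np.float64(320.2315319138774), np.float64(292.14111304767357)) (np.float64(320.23621784036794), np.float64(304.27860747350405))
```

View pics/w3.png

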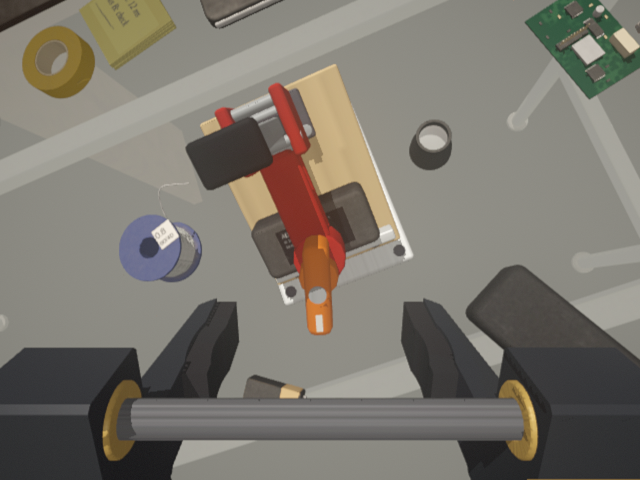

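The wing runs from (315,236) to (319,334), and its screw centre at (318,296) is about 2 mm up-image of the prediction. I trim the pose, descend and grasp.

>>> send_rows(
  motion=[
    {"x": 0.2, "y": -0.1, "z": 1.3, "rx": 0, "ry": 0, "rz": -0.05, "jaw": 5},
    {"x": 0, "y": 0, "z": 1.3, "rx": 0, "ry": 0, "rz": 0, "jaw": 5},
    {"x": 0, "y": 0, "z": 1.2, "rx": 0, "ry": 0, "rz": 0, "jaw": 5},
    {"x": 0, "y": 0, "z": 0, "rx": 0, "ry": 0, "rz": 0, "jaw": 5},
    {"x": 0, "y": 0, "z": 0, "rx": 0, "ry": 0, "rz": 0, "jaw": 3},
  ],
)

```text
clock: 12.3
tool_pos: [0.5514, -0.0058, 0.1516]
eef_rot: [0.79, 0.564, 0.139, -0.197]
contact_force: [0.1, -0.4, 0.0]
opening: 0.497
finger_force: 0.0
```

>>> send_rows(
  motion=[
    {"x": 0, "y": 0, "z": 0, "rx": 0, "ry": 0, "rz": 0, "jaw": 0.4},
    {"x": 0, "y": 0, "z": 0, "rx": 0, "ry": 0, "rz": 0, "jaw": 0.4},
    {"x": 0, "y": 0, "z": 0, "rx": 0, "ry": 0, "rz": 0, "jaw": 0.4},
    {"x": 0, "y": 0, "z": 0, "rx": 0, "ry": 0, "rz": 0, "jaw": 0.4},
    {"x": 0, "y": 0, "z": 0, "rx": 0, "ry": 0, "rz": 0, "jaw": 0.4},
  ],
)

```text
clock: 12.8
tool_pos: [0.5516, -0.0061, 0.1518]
eef_rot: [0.79, 0.565, 0.139, -0.196]
contact_force: [-0.6, -1.6, 0.6]
opening: 0.133
finger_force: 40.0
```

```bash
python3 -c "
from g import *
rep(W-(.009+.057)*n,target(np.array([.25,.97*u[1],.97*u[2]])));s=get_state();print(s['finger_force'],s['contact_force']@n,s['moment']@n)"
```

```text
t 12.8 q [ 0.54  0.86 -0.6   1.81 -0.07  0.63 -0.17] tcp [ 0.5516 -0.0061  0.1518] F [-0.6 -1.6  0.6] open 1.17
shift cm now-axes [-0.3   0.04  0.26] shift target-axes [-0.31  0.02  0.26] rotvec [-0.001  0.004 -0.077]
40.00002299202606 1.2496278495550366 0.07662830712615556
```

>>> send_rows(
  motion=[
    {"x": 0, "y": 0, "z": 0.02, "rx": 0, "ry": 0, "rz": 0.12, "jaw": 0.4},
    {"x": 0, "y": 0, "z": 0.02, "rx": 0, "ry": 0, "rz": 0.12, "jaw": 0.4},
    {"x": 0, "y": 0, "z": 0.02, "rx": 0, "ry": 0, "rz": 0.12, "jaw": 0.4},
    {"x": 0, "y": 0, "z": 0.02, "rx": 0, "ry": 0, "rz": 0.12, "jaw": 0.4},
    {"x": 0, "y": 0, "z": 0.02, "rx": 0, "ry": 0, "rz": 0.12, "jaw": 0.4},
  ],
)

```text
clock: 13.3
tool_pos: [0.5524, -0.006, 0.1509]
eef_rot: [0.922, 0.304, 0.075, -0.228]
contact_force: [0.9, -0.5, -0.1]
opening: 0.127
finger_force: 40.0
```

>>> send_rows(
  motion=[
    {"x": 0, "y": 0, "z": 0.02, "rx": 0, "ry": 0, "rz": 0.12, "jaw": 0.4},
    {"x": 0, "y": 0, "z": 0.02, "rx": 0, "ry": 0, "rz": 0.12, "jaw": 0.4},
    {"x": 0, "y": 0, "z": 0.02, "rx": 0, "ry": 0, "rz": 0.12, "jaw": 0.4},
    {"x": 0, "y": 0, "z": 0.02, "rx": 0, "ry": 0, "rz": 0.12, "jaw": 0.4},
    {"x": 0, "y": 0, "z": 0, "rx": 0, "ry": 0, "rz": 0, "jaw": 0.4},
  ],
)

```text
clock: 13.8
tool_pos: [0.5526, -0.0061, 0.15]
eef_rot: [0.968, 0.078, 0.019, -0.238]
contact_force: [0.7, -2.0, -0.1]
opening: 0.137
finger_force: 40.0
```

```bash
python3 -c "
from g import *
rep(W-(.009+.057)*n,target(np.array([.25,.97*u[1],.97*u[2]])));s=get_state();print(s['finger_force'],s['contact_force']@n,s['moment']@n)"
```

```text
t 13.8 q [ 0.37  0.81 -0.3   1.82 -0.43  0.66 -0.89] tcp [ 0.5526 -0.0061  0.15  ] F [ 0.7 -2.  -0.1] open 1.21
shift cm now-axes [-0.19  0.19  0.1 ] shift target-axes [-0.25 -0.1   0.1 ] rotvec [ 0.005  0.004 -1.158]
40.001329109072685 0.8247983267373253 0.03922271172582925
```

>>> send_rows(
  motion=[
    {"x": 0, "y": 0, "z": 0.02, "rx": 0, "ry": 0, "rz": 0.12, "jaw": 0.4},
    {"x": 0, "y": 0, "z": 0.02, "rx": 0, "ry": 0, "rz": 0.12, "jaw": 0.4},
    {"x": 0, "y": 0, "z": 0, "rx": 0, "ry": 0, "rz": 0, "jaw": 0.4},
    {"x": 0, "y": 0, "z": 0, "rx": 0, "ry": 0, "rz": 0, "jaw": 0.4},
    {"x": 0, "y": 0, "z": 0, "rx": 0, "ry": 0, "rz": 0, "jaw": 6},
  ],
)

```text
clock: 14.3
tool_pos: [0.5511, -0.004, 0.1501]
eef_rot: [0.97, -0.037, -0.011, -0.241]
contact_force: [1.0, 1.6, 4.4]
opening: 0.202
finger_force: 1.5
```

>>> send_rows(
  motion=[
    {"x": 0, "y": 0, "z": 0, "rx": 0, "ry": 0, "rz": 0, "jaw": 6},
    {"x": 0, "y": 0, "z": 0, "rx": 0, "ry": 0, "rz": 0, "jaw": 6},
    {"x": 0, "y": 0, "z": 0, "rx": 0, "ry": 0, "rz": 0, "jaw": 6},
    {"x": 0, "y": 0, "z": 0, "rx": 0, "ry": 0, "rz": 0, "jaw": 6},
    {"x": 0, "y": 0, "z": 0, "rx": 0, "ry": 0, "rz": 0, "jaw": 6},
  ],
)

```text
clock: 14.8
tool_pos: [0.551, -0.0048, 0.1495]
eef_rot: [0.97, -0.038, -0.011, -0.24]
contact_force: [-0.1, -0.4, 0.1]
opening: 0.654
finger_force: 0.0
```

>>> send_rows(
  motion=[
    {"x": 0, "y": 0, "z": -2, "rx": 0, "ry": 0, "rz": 0, "jaw": 6},
    {"x": 0, "y": 0, "z": -3, "rx": 0, "ry": 0, "rz": 0, "jaw": 6},
    {"x": 0, "y": 0, "z": -3, "rx": 0, "ry": 0, "rz": 0, "jaw": 6},
    {"x": 0, "y": 0, "z": 0, "rx": 0, "ry": 0, "rz": 0, "jaw": 6},
    {"x": 0, "y": 0, "z": 0, "rx": 0, "ry": 0, "rz": 0, "jaw": 6},
  ],
)

```text
clock: 15.3
tool_pos: [0.5515, -0.0422, 0.2205]
eef_rot: [0.97, -0.038, -0.01, -0.24]
contact_force: [0.1, 0.0, 0.1]
opening: 0.679
finger_force: 0.0
```

```bash
python3 -c "
from g import *;import cv2
rep(W-(.009+.057)*n,target(np.array([.25,.97*u[1],.97*u[2]])))
c=snapshot('wrist');cv2.imwrite('pics/w4.png',c['img'][:,:,::-1])"
```

```text
t 15.3 q [ 0.37  0.71 -0.19  1.74 -0.46  0.87 -1.1 ] tcp [ 0.5515 -0.0422  0.2205] F [0.1 0.  0.1] open 5.98
shift cm now-axes [-0.01  0.31  8.02] shift target-axes [-0.33  0.04  8.02] rotvec [ 1.000e-03  4.000e-03 -1.398e+00]
```

View pics/w4.png

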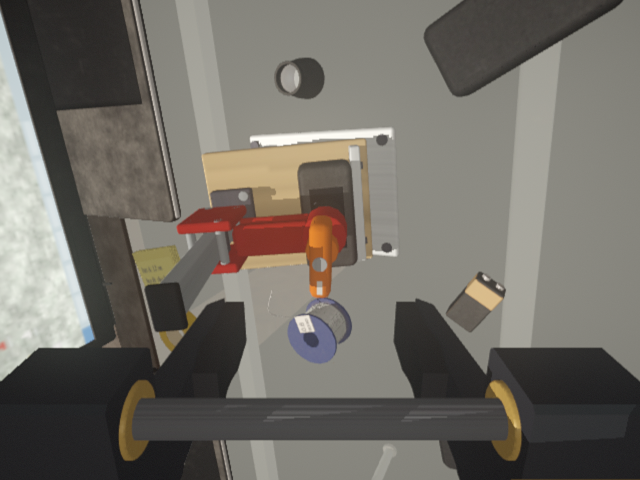

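The wing at (320,256) points along the tool, so it followed the full turn of about 4.45 rad, which should give roughly 15 N. The case is against the ledge at (328,213), the bystanders have not been moved, and the gripper is clear. I hand the job in.

```bash
python3 -c "
from plant import *
print(finish_job())"
```

```text
the job is handed in; nothing more can be done
None
```

I pushed the jaw down, turned the wing about 4.45 rad clockwise in two grasps and let go. The foot should press with about 15 N (an estimate, not measured). The case lies against the ledge, and I handed the job in at about 15 s; no verdict came back.

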